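# Close up the sample chamber

### The job

Get the sample chamber ready to close: first wind the handwheel clockwise by its crank knob until the sample carriage touches the clamp stop on the rail. Then turn the wing fastener on the chamber's panel clockwise until its slot lines up with the two short dark marks either side of it, press the panel down until it is flush on the chamber's frame, and finish while still holding it pressed there against its springs, with the slot still in line and the carriage still at the stop. Do not knock the small things lying around the fixture.

Things in the scene. Friction and masses are not known exactly. Their poses are not given: they have to be found in the camera images.
- fixture: Fixture, fixed to the worktop: dark steel base plate 185 x 340 x 12 mm. Origin at worktop level. z up; y runs from the sample chamber (grey open box 130 x 130 mm centred at x = 0, y = -95 mm, rim 70 mm above the worktop) to the drive housing (85 x 80 mm, centred at x = 0, y = +125 mm, top at 57 mm). The plate reaches from x = -110 mm (front ledge) to +75 mm.
- wheel_hub (a point): Point on the vertical axis of the handwheel, 66 mm above the worktop. The wheel is a flat spoked disc 82 mm across on top of the drive housing, upper face 70 mm above the worktop.
- crank_grip (a point): Middle of the upright crank knob on the handwheel: a black round knob 14 mm in diameter, from 70 to 104 mm above the worktop, 34 mm from the wheel's axis; this point is 90 mm above the worktop. The knob spins freely on its own pin: it can be gripped and led round without turning the gripper.
- handwheel (a joint): Angle of the handwheel, rad; 0 at the start, grows when it is wound clockwise seen from above. Clockwise winding moves the carriage toward the stop, 30 mm a turn; a little friction (about 2 to 3 N at the knob). When the carriage meets the stop it goes no further: do not force it.
- carriage_face (a point): Point on that face of the sample carriage (aluminium block 95 x 30 x 26 mm running on two rods along the fixture's y) which meets the stop; the carriage travels toward -y of the fixture. Axes as the fixture's.
- stop_face (a point): Point on the face of the clamp stop (steel block 26 x 12 x 36 mm with a small thumb screw, clamped on the front rod) which the carriage meets. Axes as the fixture's. The gap to close is the y distance from carriage_face to stop_face, 30 to 50 mm at the start.
- panel: Aluminium panel 136 x 136 x 5 mm over the chamber, level, held 10 mm clear of the frame by springs; it only moves straight down. Origin in the middle of its underside. It takes about 3 N to start it down, about 8 N to hold it flush. A cross pin under the fastener meets a slotted bridge: the panel sinks only about 3 mm unless the fastener is aligned.
- panel_top (a point): Middle of the panel's upper face; 85 mm above the worktop when raised, 75 mm when flush on the frame.
- fastener (a joint): Angle of the quarter-turn fastener, rad, anticlockwise positive seen from above: 0 when its wing and the slot in its top lie in line with the two marks (along the fixture's x); it starts at 0.8 to 1.5 (turn it clockwise) and has no stop at 0, only at -0.6 and 1.7. Light friction, it stays where it is left.
- fastener_grip (a point): Middle of the fastener's upright wing: a flat bar 38 mm long, 10 mm thick, from 3 to 26 mm above the panel's upper face, in the middle of the panel, over a disc 24 mm across and 3 mm high; this point is 15 mm above the panel's upper face. Its x axis lies along the bar, so it is pinched across its y axis. It goes down with the panel.
- tape_roll: Bystander, to be left where it is: roll of masking tape, 66 mm across, 19 mm high, behind the fixture. Origin under its centre.
- case_low: Bystander, to be left where it is: flat clear sample case, 78 x 76 x 14 mm, behind the fixture. Origin under its centre.
- dust_cap_2: Bystander, to be left where it is: round black cap, 37 mm across, 14 mm high, in front of the fixture. Origin under its centre.
- gear: Bystander, to be left where it is: small steel spur gear, 33 mm across, 16 mm high, on the front ledge of the base plate. Origin under its centre.
- bolt: Bystander, to be left where it is: short bolt, 36 x 15 x 13 mm, lying on the front ledge of the base plate. Origin under its centre.
- bushing: Bystander, to be left where it is: flanged bronze bushing, 32 mm across, 24 mm high, in front of the fixture. Origin under its centre.

How it is judged:
On the way, in this order (a step that is already met when the one before it is completed fails the run):
1. the carriage touches the stop, before the fastener is turned into line (y of carriage_face in the frame of stop_face below 0.002 m), for 0.2 s.
2. with the carriage at the stop, the fastener's slot is in line with the marks (value of joint fastener between -0.16 and 0.16 rad and y of carriage_face in the frame of stop_face below 0.003 m), for 0.2 s.
At the end, for the whole second after the job is handed in: The gripper holds the panel (or the fastener on it) pressed with more than 4 N so that the panel is flush on the frame (within 1.8 mm), the fastener's slot is in line with the marks within 0.17 rad, and the carriage is still at the stop (gap under 3 mm) (z of panel_top in the frame of fixture below 0.0768 m and contact force between the fingers and panel above 4 N and value of joint fastener between -0.17 and 0.17 rad and y of carriage_face in the frame of stop_face below 0.003 m); the arm keeps its last pose, push and grip.
It fails at once if one of the small things round the fixture is knocked away (more than 30 mm) (distance of any of tape_roll, case_low, dust_cap_2, gear, bolt, bushing from where it was at the start of the episode above 0.03 m).
It also fails if it takes over 58 s, if anything falls off the work surface, if the arm or the gripper's body presses on something with over 40 N, if the wrist force passes 120 N, or if a joint passes its speed limit or range.

### The arm

A 7-joint arm with a two-finger parallel gripper is mounted at the origin on a cart in front of the work surface, level with it; the furniture and walls round the work are solid. World frame = base frame: x ahead of the robot, y to its left, z up, the work surface at z = 0. Lengths are in m, angles in rad, forces in N, time in s.
With the tool pointing down it reaches from about 0.425 to 1.025 m from the base axis. Payload 9.4 kg.
Tool frame: the origin (TCP) lies on the centre line of the jaws, within the pads' length; the fingertips stand 11 mm ahead of it and the grasp point (between the pads) lies 8 mm behind it (robot.finger_overhang is the distance from the TCP to the fingertips, in m); z points along the fingers, y is the direction in which the jaws open and shut (so a half turn about z gives the same grasp; the last joint's range is limited). The gripper opens to 93 mm and grips with 3 to 60 N. Pads are 15 mm wide; open, the fingers measure 128 mm over their backs; the gripper's body (75 mm by 188 mm) begins 65 mm behind the grasp point.
Start: joints at [-1.225, 0.599, -0.003, 1.599, 0.002, 0.943, -0.08], TCP at [0.297, 0.661, 0.23] pointing down, gripper open.
Joint ranges: [-2.57, 2.57], [-0.35, 1.97], [-1.29, 1.29], [0.11, 2.56], [-1.05, 4.19], [0.11, 1.86], [-2.63, 2.63]. Speed limits (rad/s): [2.22, 2.22, 3.01, 3.01, 3.14, 3.14, 3.14].

### API

Orientations are given as [roll, pitch, yaw] about the fixed x, y, z axes, in that order (R = Rz(yaw) Ry(pitch) Rx(roll)).
In Python, from cell import robot gives the robot as it stands. The module is installed in compiled form; this text tells all that it offers.
- The arm moves only by the tool play_rows, never from a script. Its argument "series" is text: rows parted by semicolons, each of 7 numbers parted by spaces: the shift along the world's x, y, z in mm, then the turn, a rotation vector about the world's x, y, z in degrees, then the opening, from 0 (shut) to 1 (fully open). A call has 1 to 8 rows; each row shifts and turns the pose as measured when the row begins; what a row does not reach is not made up. A row lasts 1/12 s, in which the tool goes at most 41.7 mm and 7.16 degrees, less where a joint would pass 70% of its speed; a pose out of reach is approached as far as the arm can. A call with a gripper value outside its range is refused whole. The fingers move at their own pace and stop on an object; "squeeze" is the grip in N (left out, the last holds). Time passes only in rows, so rows that do not move let the fingers close. It gives the time, the measured TCP pose, the force and the opening at its end, in the units of the state.
- robot.sense(): the state, without advancing time (a new reading comes with each control period).
- robot.snapshot(name): name is "scene" or "top" or "wrist"; returns (picture, depth): 480x640x3 uint8, blue, green, red; 480x640 float32, m along the optical axis (not along the pixel's ray), 0 where there is no reading.
- robot.calibration(name): a dict with "fx", "fy", "cx", "cy" (pixels), "eye" and "orientation" of the camera in the world. Camera axes: x right, y up, looking along -z (the intrinsics and any distortion apply to the point x, -y, -z); pixel columns grow to the right and rows downward; lengths in m; the calibration is good to about 2 mm. A picture is of the moment at which its call begins: read the wrist's pose just before it. calibration takes no time and is no camera call; for the wrist camera it gives the pose at the moment of the call.
- robot.finish_job(): hands the job in, once; it reports no verdict.
The state is a dict: "time_s": time; "q": joint angles; "joint_vel": joint speeds; "tau": joint torques, N m; "position": TCP position; "eef_rot": TCP orientation; "ft_force": force on the tool from outside, world axes, zero at the start; "moment": the same for the moment, N m; "width": finger opening in m.
Only numpy, scipy, OpenCV 4.12 (cv2) and the standard library are available. Lean on these libraries where they do the work, as an engineer would, in place of code of your own. Each camera call takes 0.05 s, during which the arm holds its last target.

## Working session

There is one attempt and no reset: what is moved stays moved. The work goes in short steps, Python scripts to look and compute and a tool call to move; the robot and the scene stay as the last step left them, time stands still between calls to the robot, and variables do not carry over. Pictures are saved under pics/ and viewed, and the job is handed in when it is done.

Besides the shell and the picture viewer there is one more tool, called after ">>>" as name(argument=value, ...) on one line, values as JSON. play_rows: Moves the arm, as the interface text tells. Its arguments: {"type":"object","properties":{"series":{"type":"string"},"squeeze":{"type":"number"}},"required":["series"]}

```bash
mkdir -p pics; ls; python3 - <<'E'
from cell import robot
import cv2
print(robot.sense())
for n in ["scene","top"]:
    p,d=robot.snapshot(n); cv2.imwrite(f"pics/{n}0.png",p)
    import numpy as np; np.savez(f"{n}0.npz",p=p,d=d)
    print(n,robot.calibration(n))
E
```

```text
pics
{'time_s': 0.0, 'q': array([-1.22473414,  0.60015602, -0.00254973,  1.60013847,  0.00181996,
        0.94288454, -0.07979607]), 'joint_vel': array([ 0.00112509, -0.00048368,  0.00011812, -0.00051401, -0.00086538,
       -0.00142156,  0.00096061]), 'tau': array([-9.24181550e-04, -7.65047479e+01,  1.49672057e+00, -2.52369046e+01,
       -5.24103153e-02,  1.67498452e-02,  1.36511667e-04]), 'position': array([0.29727508, 0.66072868, 0.22873448]), 'eef_rot': array([-3.14001607e+00,  1.57281747e-04,  2.71891013e+00]), 'ft_force': array([0.16517921, 0.68137978, 0.20211209]), 'moment': array([0.03102036, 0.05585924, 0.02056476]), 'width': 0.09291918527093623}
scene {'fx': 616.3126507798293, 'fy': 616.3126507798293, 'cx': 316.2113802386988, 'cy': 239.64058795264884, 'eye': array([ 0.19470216, -0.42953762,  0.52437477]), 'orientation': array([ 1.03169   , -0.00343852, -0.52966083])}
top {'fx': 612.3173378600284, 'fy': 612.3173378600284, 'cx': 327.7216427787388, 'cy': 238.93744494333276, 'eye': array([0.37228947, 0.18610366, 1.05484564]), 'orientation': array([ 0.18968562,  0.01645537, -1.54950393])}
```

View pics/scene0.png

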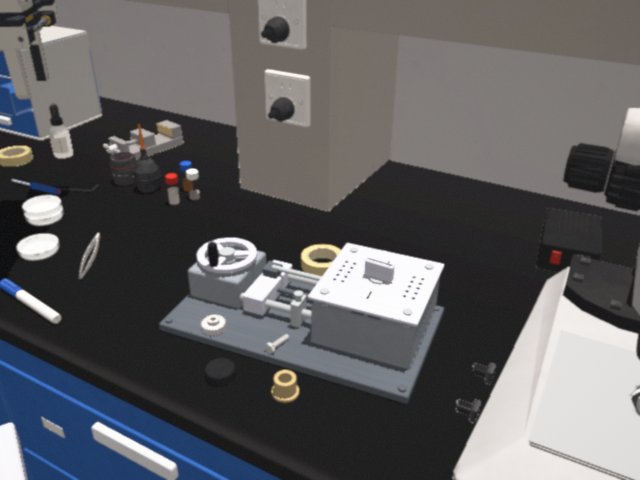

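View pics/top0.png

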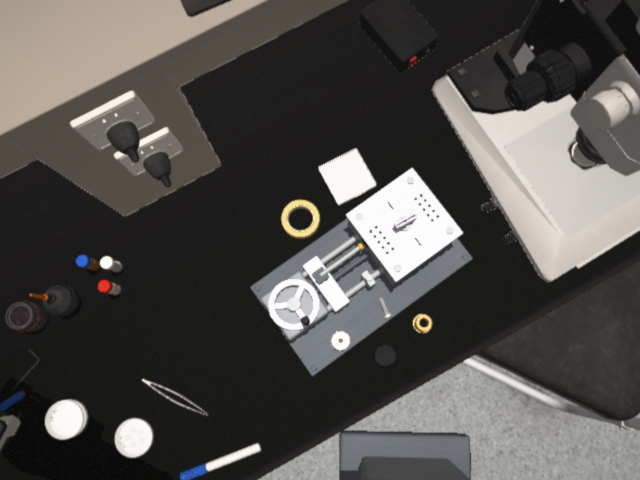

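The top view shows the panel centred near (404,224), the handwheel near (295,304) with its black knob near (305,320), and the stop near (370,278). The scene view shows the knob at (212,253) and the wing at (380,268). I'll zoom in next and measure these.

```bash
cat > h.py <<'E'
import numpy as np, cv2
from scipy.spatial.transform import Rotation as R
def cam(c):
    return R.from_euler('xyz',c['orientation']).as_matrix(), np.array(c['eye'])
def ray(c,uv,z):
    M,e=cam(c); u,v=uv
    d=M@np.array([(u-c['cx'])/c['fx'],-(v-c['cy'])/c['fy'],-1.]); return e+d*(z-e[2])/d[2]
def proj(c,P):
    M,e=cam(c); p=M.T@(np.array(P)-e); return np.array([c['cx']+c['fx']*p[0]/-p[2], c['cy']+c['fy']*p[1]/p[2]])
def pts(c,d):
    M,e=cam(c); v,u=np.mgrid[0:480,0:640]
    P=np.stack([(u-c['cx'])/c['fx']*d,-(v-c['cy'])/c['fy']*d,-d],-1); return P@M.T+e
E
python3 - <<'E'
from h import *; from cell import robot
for n,b in [("top",(240,160,240,220)),("scene",(150,220,300,190))]:
    f=np.load(n+"0.npz"); p=f['p']; x,y,w,h=b
    cv2.imwrite(f"pics/{n}0z.png",cv2.resize(p[y:y+h,x:x+w],None,fx=800/w if n=='scene' else 2.7,fy=800/w if n=='scene' else 2.7,interpolation=cv2.INTER_CUBIC))
    c=robot.calibration(n); P=pts(c,f['d'])
    sel=(f['d']>0)
    if n=="top":
        m=sel&(p.min(2)>150)&(abs(P[...,2]-.085)<.006); m=m.astype(np.uint8)
        k,l,s,cc=cv2.connectedComponentsWithStats(m); i=1+s[1:,4].argmax(); print(s[i],cc[i])
        mm=(l==i).astype(np.uint8); ct=max(cv2.findContours(mm,0,2)[0],key=cv2.contourArea)
        r=cv2.minAreaRect(ct); bp=cv2.boxPoints(r); print(bp)
        W=np.array([ray(c,q,.085) for q in bp]); print(W, np.linalg.norm(W-np.roll(W,1,0),axis=1), W.mean(0))
        print("median z",np.median(P[...,2][l==i]))
        # wheel
        m=sel&(p.min(2)>150)&(abs(P[...,2]-.07)<.008)&(np.mgrid[0:480,0:640][1]<335)
        k,l,s,cc=cv2.connectedComponentsWithStats(m.astype(np.uint8)); i=1+s[1:,4].argmax(); print(s[i],cc[i])
        ct=max(cv2.findContours((l==i).astype(np.uint8),0,2)[0],key=cv2.contourArea); e=cv2.fitEllipse(cv2.convexHull(ct)); print(e, ray(c,e[0],.07))
E
```

```text
[ 346  168  117  114 6576] [403.55945864 223.96031022]
[[344.9615  214.26402]
 [412.03687 164.28627]
 [462.57825 232.11818]
 [395.50287 282.09595]]
[[ 0.59945846  0.17888339  0.085     ]
 [ 0.68588572  0.06976046  0.085     ]
 [ 0.57325652 -0.01092303  0.085     ]
 [ 0.49029192  0.09686485  0.085     ]] [0.13654441 0.13920304 0.13854661 0.13601967] [0.58722315 0.08364642 0.085     ]
median z 0.0854309887883406
[ 268  279   51   51 1196] [292.30016722 302.63795987]
((293.21466064453125, 303.68377685546875), (50.942840576171875, 51.308433532714844), 39.085750579833984) [0.45408988 0.25952558 0.07      ]
```

View pics/top0z.png

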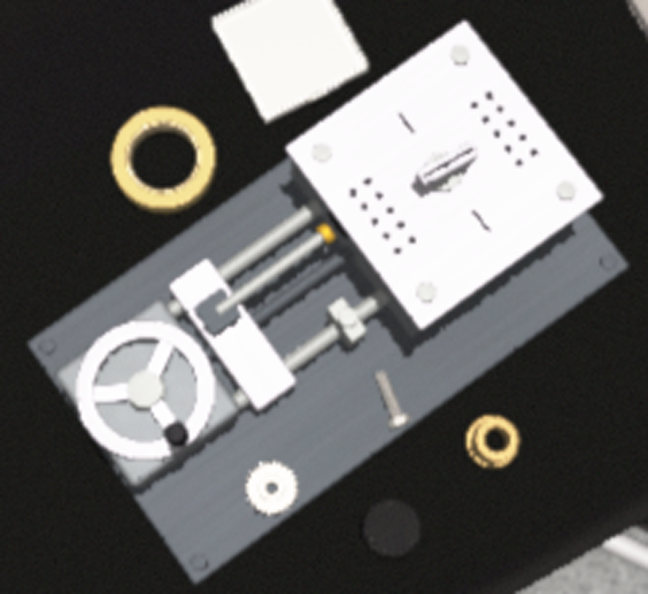

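View pics/scene0z.png

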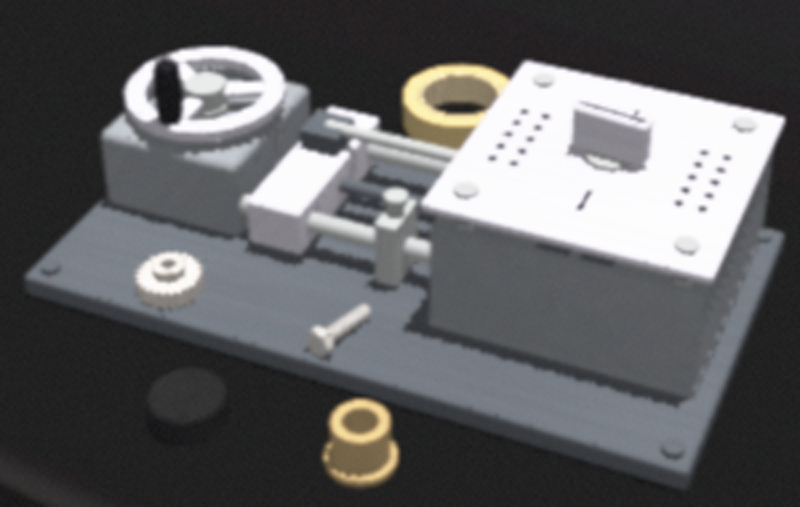

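```bash
python3 - <<'E'
from h import *; from cell import robot
t=robot.calibration("top"); s=robot.calibration("scene")
f=np.load("top0.npz"); p=f['p']; d=f['d']; P=pts(t,d)
z=lambda a:(240+a[0]/2.7,160+a[1]/2.7)
# knob dark blob
roi=np.zeros((480,640),np.uint8); roi[310:330,297:315]=1
m=((p.max(2)<70)&(roi>0)).astype(np.uint8); k,l,st,cc=cv2.connectedComponentsWithStats(m); i=1+st[1:,4].argmax(); print(st[i],cc[i], "zmed",np.nanmedian(P[...,2][l==i]))
print("knob",ray(t,cc[i],.104),ray(t,cc[i],.09))
f2=np.load("scene0.npz"); 
roi=np.zeros((480,640),np.uint8); roi[235:275,200:225]=1
m=((f2['p'].max(2)<60)&(roi>0)).astype(np.uint8); k,l,st,cc=cv2.connectedComponentsWithStats(m); i=1+st[1:,4].argmax(); print(st[i],cc[i]); print("knob scene @.088",ray(s,cc[i],.088))
c0=np.array([.5872,.0836]);h0=np.array([.4541,.2595]); y=(h0-c0)/np.linalg.norm(h0-c0); x=np.array([y[1],-y[0]]); o=c0+.095*y
print("theta",np.degrees(np.arctan2(x[1],x[0])),"origin",o)
# marks
for nm,a in [("m1",(406,122)),("m2",(482,220))]: print(nm,ray(t,z(a),.085))
a=ray(t,z((406,122)),.085)-ray(t,z((482,220)),.085); print("marks angle",np.degrees(np.arctan2(a[1],a[0])))
# corner edges angle
for nm,a,zz in [("plateA",(28,345),.012),("plateB",(195,583),.012),("plateC",(628,265),.012)]:
    w=ray(t,z(a),zz)[:2]-o; print(nm,w@x,w@y)
# wing high points
sel=(d>0)&(abs(P[...,2]-.108)<.007)&(np.linalg.norm(P[...,:2]-c0,axis=2)<.04)
Q=P[sel]; print(len(Q),Q.mean(0)); u,sv,vt=np.linalg.svd(Q[:,:2]-Q[:,:2].mean(0)); print("wing angle",np.degrees(np.arctan2(vt[0,1],vt[0,0])))
for e in [(413,188),(478,148)]: print(ray(t,z(e),.111))
# carriage & stop
for nm,a,zz in [("car1",(207,260),.05),("car2",(296,383),.05),("stop",(335,302),.06)]:
    q=z(a); Z=P[int(round(q[1])),int(round(q[0])),2]; w=ray(t,q,zz)[:2]-o; print(nm,Z,w@x,w@y)
E
```

```text
[302 317   7   9  45] [305.11111111 320.84444444] zmed 0.10363571374527702
knob [0.42522093 0.23777789 0.104     ] [0.42600028 0.23853873 0.09      ]
[208 243  10  23 175] [212.45714286 254.25142857]
knob scene @.088 [0.4264413  0.23545536 0.088     ]
theta 37.11406169843049 origin [0.52987665 0.15935641]
m1 [0.61590755 0.10525979 0.085     ]
m2 [0.55662039 0.05996061 0.085     ]
marks angle 37.38213840822519
plateA 0.07177087121847005 0.16987053175525274
plateB -0.11005794017082376 0.16982293191963205
plateC -0.110975290920241 -0.16849578544626684
167 [0.58571242 0.08443418 0.11058332]
wing angle 121.0036231871983
[0.56990591 0.10327931 0.111     ]
[0.59445937 0.06539157 0.111     ]
car1 0.04235626666358794 0.04349482286725629 0.04877912532590621
car2 0.015564440867484874 -0.04966160388812461 0.04920338976566329
stop 0.048638104898152346 -0.024623002861909372 0.001752912213083839
```

>>> play_rows(series="10 -34 0 0 0 -4.5 0.5;10 -34 0 0 0 -4.5 0.5;10 -34 0 0 0 -4.5 0.5;10 -34 0 0 0 -4.5 0.5;10 -34 0 0 0 -4.5 0.5;10 -34 0 0 0 -4.5 0.5;10 -34 0 0 0 -4.5 0.5;10 -34 0 0 0 -4.5 0.5", squeeze=20)

```text
time_s: 0.77
position: [0.372, 0.384, 0.2242]
eef_rot: [-3.137, -0.003, 2.076]
ft_force: [0.6, 0.6, 0.1]
width: 0.0475
```

>>> play_rows(series="11 -32 -4 0 0 0 0.5;11 -32 -4 0 0 0 0.5;11 -32 -4 0 0 0 0.5;11 -32 -4 0 0 0 0.5;8 -15 -4 0 0 0 0.5;0 0 0 0 0 0 0.5")

```text
time_s: 1.27
position: [0.4254, 0.2261, 0.2036]
eef_rot: [-3.136, -0.001, 2.063]
ft_force: [0.6, 0.1, 1.1]
width: 0.0466
```

```bash
python3 - <<'E'
from h import *; from cell import robot
c=robot.calibration("wrist"); p,d=robot.snapshot("wrist"); s=robot.sense(); print(s['position'],c)
cv2.imwrite("pics/w1.png",p); np.savez("w1.npz",p=p,d=d)
for n,P in [("hub",(.4541,.2595,.07)),("knobtop",(.426,.2375,.104))]: print(n,proj(c,P))
E
```

```text
[0.42490281 0.22729796 0.20380116] {'fx': 386.48600226070306, 'fy': 386.48600226070306, 'cx': 318.0577438495132, 'cy': 239.4283308964877, 'eye': array([0.39252247, 0.28835369, 0.35900478]), 'orientation': array([-0.25577242,  0.00454686,  0.49047468])}
hub [373.47422439 212.56099551]
knobtop [327.99334717 230.79694011]
```

View pics/w1.png

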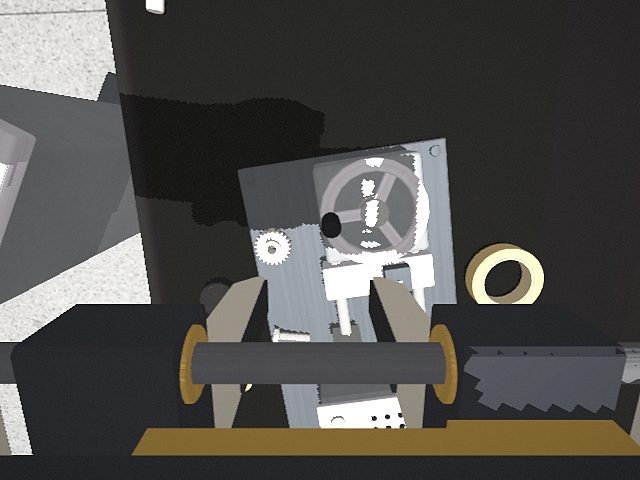

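The wrist view puts the hub at about (374,213), as predicted, and the knob blob at about (331,225). The prediction for the knob was (328,231), so I'll refine it.

```bash
python3 - <<'E'
from h import *; from cell import robot
c=robot.calibration("wrist"); f=np.load("w1.npz"); p=f['p']
m=np.zeros((480,640),np.uint8); m[205:245,315:345]=(p[205:245,315:345].max(2)<40)
k,l,st,cc=cv2.connectedComponentsWithStats(m); i=1+st[1:,4].argmax(); print(st[i],cc[i])
for z in (.104,.09): print(ray(c,cc[i],z))
# ellipse of top portion
d=f['d']; P=pts(c,d); q=P[(l==i)]; print(np.median(q,0)); t=q[abs(q[:,2]-.104)<.004]; print(len(t),t.mean(0) if len(t) else 0)
E
```

```text
[322 213  19  25 381] [330.58530184 225.01312336]
[0.42506893 0.24307614 0.104     ]
[0.42688347 0.24052937 0.09      ]
[0.42534943 0.24262063 0.10363488]
286 [0.42625763 0.24153154 0.10382285]
```

>>> play_rows(series="2 12 -10 0 0 0 0.5;0 0 -25 0 0 0 0.5;0 0 -25 0 0 0 0.5;0 0 -20 0 0 0 0.5;0 0 0 0 0 0 0.5;0 0 0 0 0 0 0.5")

```text
time_s: 1.82
position: [0.4259, 0.2525, 0.1194]
eef_rot: [-3.141, -0.006, 2.072]
ft_force: [0.0, -0.4, 0.3]
width: 0.0466
```

>>> play_rows(series="0 -12 0 0 0 0 0.5;0 0 0 0 0 0 0.5;0 0 0 0 0 0 0.5")

```text
time_s: 2.07
position: [0.4256, 0.2429, 0.1204]
eef_rot: [3.141, -0.007, 2.077]
ft_force: [-0.2, 0.2, -0.0]
width: 0.0466
```

>>> play_rows(series="0 -3 -10 0 0 0 0.5;0 0 -12 0 0 0 0.5;0 0 -5 0 0 0 0.5;0 0 0 0 0 0 0.5")

```text
time_s: 2.4
position: [0.4277, 0.2408, 0.0968]
eef_rot: [3.133, -0.008, 2.075]
ft_force: [0.5, -0.9, 0.1]
width: 0.0467
```

```bash
python3 - <<'E'
from h import *; from cell import robot
p,d=robot.snapshot("wrist"); q,d=robot.snapshot("scene");cv2.imwrite("pics/w2.png",np.vstack([p[150:,],cv2.resize(q[200:330,130:330],(640,416))])[:600]); s=robot.sense(); print(s['position'])
E
```

```text
[0.42784983 0.24093617 0.09728542]
```

View pics/w2.png

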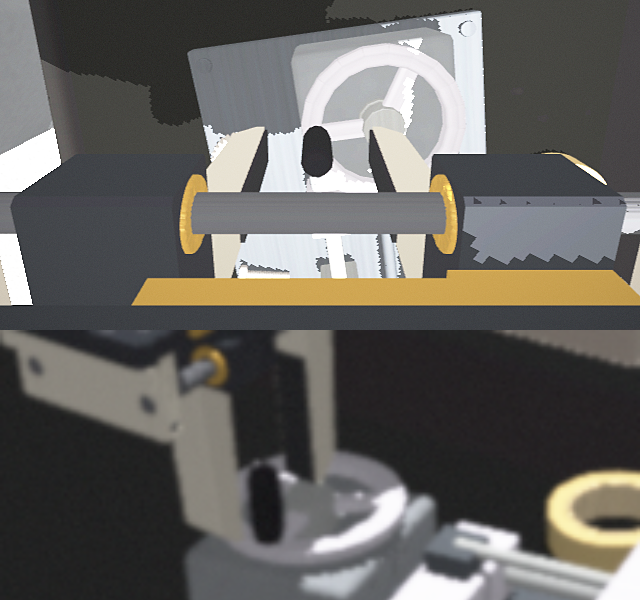

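Both views show the knob between the open fingers, at about (317,150) in the wrist view. I'll lower a little more and close.

>>> play_rows(series="0 0 -9 0 0 0 0.5;0 0 0 0 0 0 0.5;0 0 0 0 0 0 0;0 0 0 0 0 0 0;0 0 0 0 0 0 0;0 0 0 0 0 0 0;0 0 0 0 0 0 0;0 0 0 0 0 0 0", squeeze=20)

```text
time_s: 3.17
position: [0.4271, 0.2407, 0.0891]
eef_rot: [3.133, -0.009, 2.076]
ft_force: [-2.3, -0.5, 3.3]
width: 0.0135
```

>>> play_rows(series="-5 11 0 0 0 0 0;-1 12 0 0 0 0 0;0 0 0 0 0 0 0;0 0 0 0 0 0 0")

```text
time_s: 3.5
position: [0.4202, 0.2617, 0.0891]
eef_rot: [3.137, -0.007, 2.073]
ft_force: [0.3, -3.3, 0.2]
width: 0.0138
```

>>> play_rows(series="3 11.5 0 0 0 0 0;6.5 10 0 0 0 0 0;9.5 7 0 0 0 0 0;11.5 3.5 0 0 0 0 0;0 0 0 0 0 0 0;0 0 0 0 0 0 0")

```text
time_s: 4.0
position: [0.4449, 0.2938, 0.0891]
eef_rot: [-3.134, -0.009, 2.077]
ft_force: [-1.2, -1.6, 2.1]
width: 0.0133
```

>>> play_rows(series="12 0 0 0 0 0 0;11.5 -3 0 0 0 0 0;10 -7 0 0 0 0 0;7 -10 0 0 0 0 0;0 0 0 0 0 0 0;0 0 0 0 0 0 0")

```text
time_s: 4.5
position: [0.4835, 0.2785, 0.0892]
eef_rot: [-3.137, -0.016, 2.083]
ft_force: [-1.1, 1.2, 0.8]
width: 0.0133
```

>>> play_rows(series="4 -11.5 0 0 0 0 0;0.5 -12 0 0 0 0 0;-3.5 -11.5 0 0 0 0 0;-7 -9.5 0 0 0 0 0;-10 -6 0 0 0 0 0;0 0 0 0 0 0 0;0 0 0 0 0 0 0")

```text
time_s: 5.08
position: [0.4673, 0.2295, 0.0892]
eef_rot: [3.138, -0.018, 2.086]
ft_force: [1.4, 2.9, -5.2]
width: 0.0131
```

>>> play_rows(series="-11 -3.5 0 0 0 0 0;-11.5 1.5 0 0 0 0 0;-10.5 5 0 0 0 0 0;-8 8.5 0 0 0 0 0;0 0 0 0 0 0 0;0 0 0 0 0 0 0")

```text
time_s: 5.58
position: [0.427, 0.2407, 0.0893]
eef_rot: [3.135, -0.015, 2.084]
ft_force: [2.8, -0.9, -5.0]
width: 0.0131
```

```bash
python3 - <<'E'
from h import *; from cell import robot
p,d=robot.snapshot("wrist"); q,d=robot.snapshot("scene");t,_=robot.snapshot("top")
cv2.imwrite("pics/w3.png",np.hstack([cv2.resize(q[220:350,200:360],(480,390)),cv2.resize(t[220:340,260:400],(320,274))[:,:].copy() if 0 else cv2.resize(t[220:350,260:366],(318,390))]))
E
```

```text
(no output)
```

View pics/w3.png

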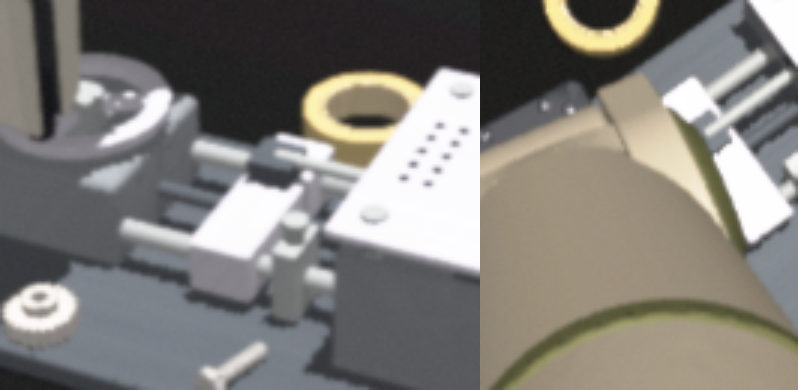

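The scene view shows the carriage moved up close to the stop, with a small gap left around (265,262) in the crop. I'll keep going and watch the force.

>>> play_rows(series="-5 11 0 0 0 0 0;-1 12 0 0 0 0 0;3 11.5 0 0 0 0 0;0 0 0 0 0 0 0;0 0 0 0 0 0 0")

```text
time_s: 6.15
position: [0.4221, 0.2719, 0.0892]
eef_rot: [-3.139, -0.013, 2.079]
ft_force: [-0.7, -3.2, -0.1]
width: 0.0131
```

>>> play_rows(series="6 10 0 0 0 0 0;0 0 0 0 0 0 0;0 0 0 0 0 0 0")

```text
time_s: 6.4
position: [0.4268, 0.2809, 0.0892]
eef_rot: [-3.136, -0.013, 2.079]
ft_force: [-1.3, -1.7, 1.4]
width: 0.0136
```

```bash
cat > g.py <<'E'
from h import *; from cell import robot; import sys
q,d=robot.snapshot("scene")
cv2.imwrite(f"pics/{sys.argv[1]}.png",cv2.resize(q[250:330,230:340],(770,560),interpolation=cv2.INTER_CUBIC)); print(robot.sense()['ft_force'])
E
python3 g.py w4
```

```text
[-0.51929183  0.20930382  0.55223953]
```

View pics/w4.png

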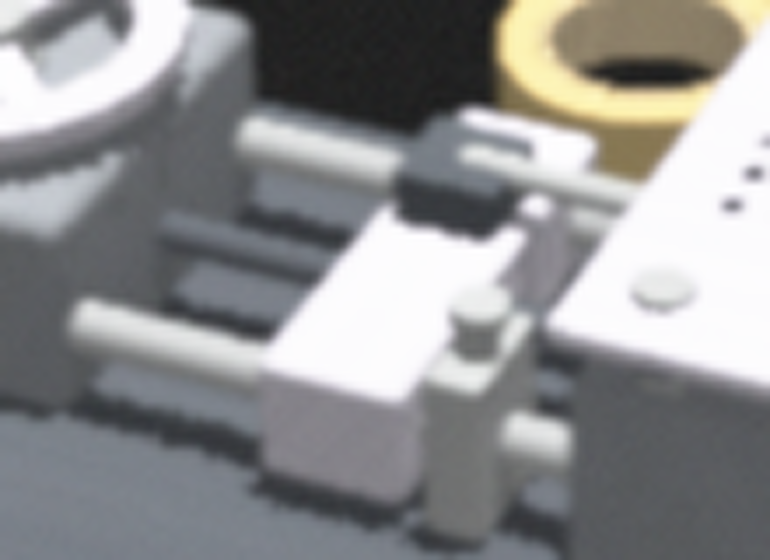

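The carriage's front edge (x≈420) is almost at the stop's face (x≈425). I'll go on in small steps.

>>> play_rows(series="4 4.5 0 0 0 0 0;0 0 0 0 0 0 0;0 0 0 0 0 0 0")

```text
time_s: 6.7
position: [0.43, 0.2848, 0.0892]
eef_rot: [-3.134, -0.014, 2.079]
ft_force: [-3.1, -1.0, 0.2]
width: 0.0136
```

>>> play_rows(series="4.5 4 0 0 0 0 0;0 0 0 0 0 0 0;0 0 0 0 0 0 0")

```text
time_s: 6.95
position: [0.4346, 0.2887, 0.0892]
eef_rot: [-3.133, -0.014, 2.078]
ft_force: [-2.9, -1.0, 1.9]
width: 0.0136
```

>>> play_rows(series="5 3.5 0 0 0 0 0;0 0 0 0 0 0 0;0 0 0 0 0 0 0")

```text
time_s: 7.2
position: [0.4405, 0.2921, 0.0892]
eef_rot: [-3.133, -0.013, 2.078]
ft_force: [-1.8, 0.9, 0.5]
width: 0.0137
```

>>> play_rows(series="5.5 2.5 0 0 0 0 0;0 0 0 0 0 0 0;0 0 0 0 0 0 0")

```text
time_s: 7.45
position: [0.4468, 0.2943, 0.0892]
eef_rot: [-3.133, -0.013, 2.077]
ft_force: [-3.2, -1.0, 0.9]
width: 0.0133
```

```bash
python3 g.py w5
```

```text
[ 0.36808965 -0.90033815  0.58716231]
```

View pics/w5.png

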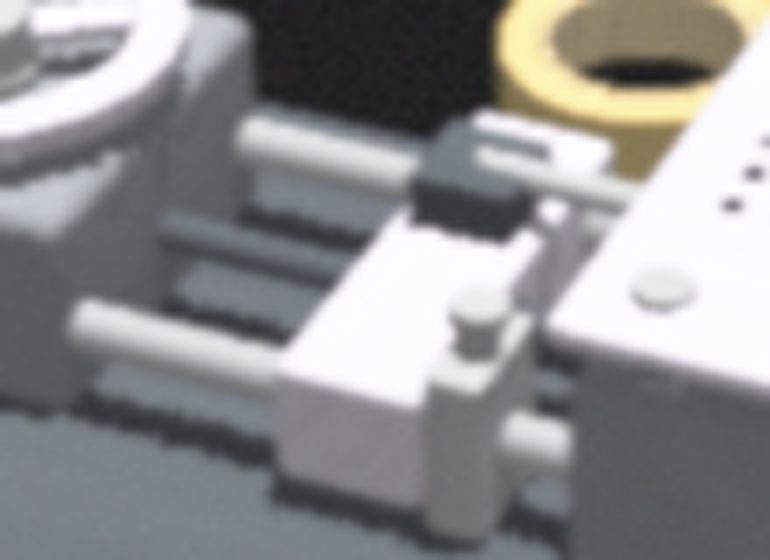

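The carriage is still moving and now overlaps the stop's outline, at x≈425. No stop force has shown yet.

>>> play_rows(series="6 0.5 0 0 0 0 0;0 0 0 0 0 0 0;0 0 0 0 0 0 0")

```text
time_s: 7.75
position: [0.4533, 0.2951, 0.0892]
eef_rot: [-3.133, -0.013, 2.078]
ft_force: [-2.7, -0.8, 0.6]
width: 0.0133
```

>>> play_rows(series="6 -0.5 0 0 0 0 0;0 0 0 0 0 0 0;0 0 0 0 0 0 0")

```text
time_s: 8.0
position: [0.4558, 0.2951, 0.0891]
eef_rot: [-3.127, -0.016, 2.08]
ft_force: [-3.6, -1.0, 3.4]
width: 0.0132
```

>>> play_rows(series="6 -1 0 0 0 0 0;0 0 0 0 0 0 0;0 0 0 0 0 0 0")

```text
time_s: 8.25
position: [0.4559, 0.295, 0.0891]
eef_rot: [-3.116, -0.02, 2.084]
ft_force: [-2.9, -2.2, 3.4]
width: 0.0137
```

```bash
python3 g.py w6
```

```text
[-6.50227455  1.03953797  4.01732336]
```

View pics/w6.png

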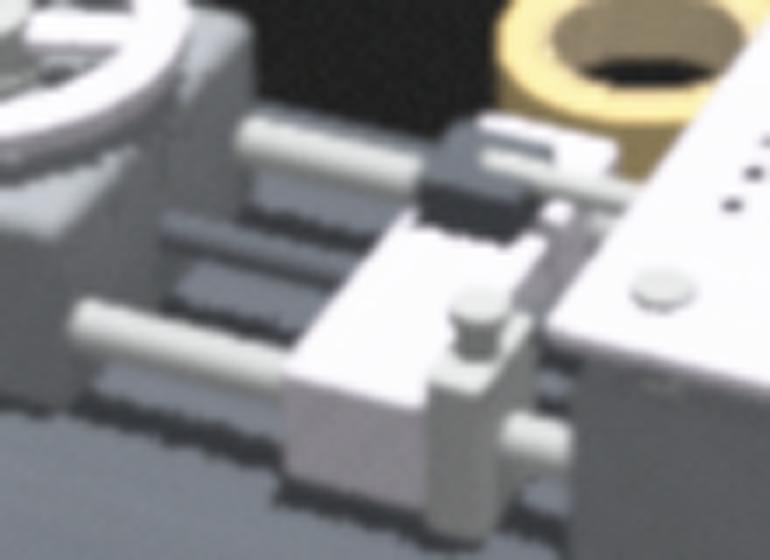

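>>> play_rows(series="6 -1 0 0 0 0 0;6 -1 0 0 0 0 0;0 0 0 0 0 0 0")

```text
time_s: 8.55
position: [0.4576, 0.2944, 0.0888]
eef_rot: [-3.099, -0.027, 2.089]
ft_force: [-7.1, -0.3, 10.2]
width: 0.0133
```

The wheel has stalled with 7–10 N on the tool, so the carriage is at the stop. I'll release the knob and lift.

>>> play_rows(series="-1 0 0 0 0 0 0;0 0 0 0 0 0 0.4;0 0 0 0 0 0 0.4;0 0 0 0 0 0 0.4;0 0 0 0 0 0 0.4;0 0 20 0 0 0 0.4;0 0 30 0 0 0 0.4;0 0 30 0 0 0 0.4")

```text
time_s: 9.22
position: [0.4573, 0.2932, 0.1658]
eef_rot: [-3.093, -0.025, 2.088]
ft_force: [0.5, 0.5, 0.2]
width: 0.0373
```

```bash
python3 g.py w7; python3 - <<'E'
from cell import robot
from h import *
s=robot.sense();print(s['position'],s['eef_rot'],s['width'])
Rm=R.from_euler('xyz',s['eef_rot']); G=R.from_euler('xyz',[np.pi,0,np.radians(121)]); print(np.degrees((G*Rm.inv()).as_rotvec()))
E
```

```text
[1.18129113 0.82558666 2.57187878]
[0.45939837 0.29438232 0.17108952] [-3.0997536  -0.02617085  2.08788155] 0.03730972985807329
[-0.08441034 -2.82611743  1.34155212]
```

View pics/w7.png

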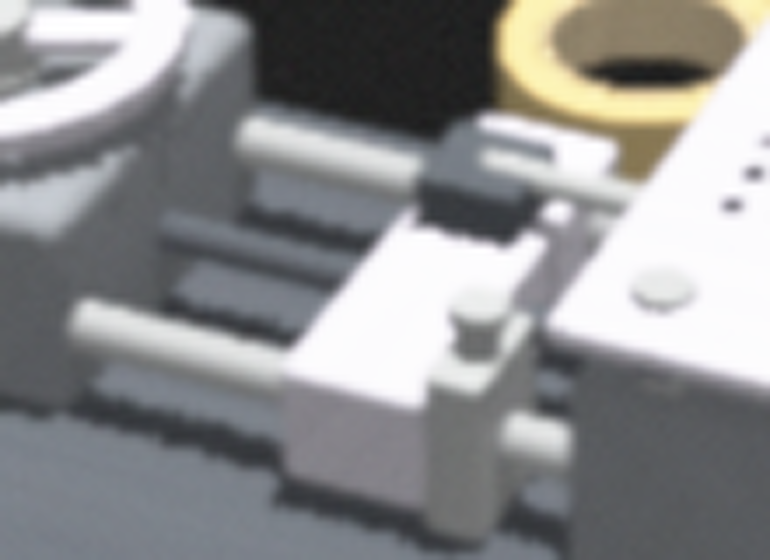

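The carriage hasn't moved (same pixels as w6). Moving over the wing now.

>>> play_rows(series="17 -28 2 0 -1.5 0.5 0.4;17 -28 2 0 -1.5 0.5 0.4;17 -28 0 0 0 0.5 0.4;17 -28 0 0 0 0 0.4;17 -28 0 0 0 0 0.4;17 -28 0 0 0 0 0.4;0 0 0 0 0 0 0.4;0 0 0 0 0 0 0.4")

```text
time_s: 9.93
position: [0.5703, 0.121, 0.1799]
eef_rot: [3.12, 0.004, 2.12]
ft_force: [-1.2, 0.7, -1.0]
width: 0.0375
```

```bash
python3 - <<'E'
from cell import robot
from h import *
c=robot.calibration("wrist"); p,d=robot.snapshot("wrist"); cv2.imwrite("pics/w8.png",p); np.savez("w8.npz",p=p,d=d)
s=robot.sense();print(s['position'],s['eef_rot'],s['width'])
Rm=R.from_euler('xyz',s['eef_rot']); G=R.from_euler('xyz',[np.pi,0,np.radians(121)]); print(np.degrees((G*Rm.inv()).as_rotvec()))
P=pts(c,d); c0=np.array([.5872,.0836])
sel=(d>0)&(abs(P[...,2]-.111)<.006)&(np.linalg.norm(P[...,:2]-c0,axis=2)<.035)
Q=P[sel]; print(len(Q),Q.mean(0)); u,sv,vt=np.linalg.svd(Q[:,:2]-Q[:,:2].mean(0)); print("wing angle",np.degrees(np.arctan2(vt[0,1],vt[0,0])),sv)
print(np.argwhere(sel).mean(0), proj(c,(.5865,.084,.111)))
E
```

```text
[0.57041595 0.12053695 0.17995469] [3.12030648 0.00515006 2.11918042] 0.03719109363225118
[-0.37961039  1.19599488 -0.42321798]
858 [0.58538955 0.0859294  0.11094678]
wing angle -59.77800483726691 [0.31298622 0.0839781 ]
[314.53379953 307.66317016] [307.59680631 317.94104445]
```

View pics/w8.png

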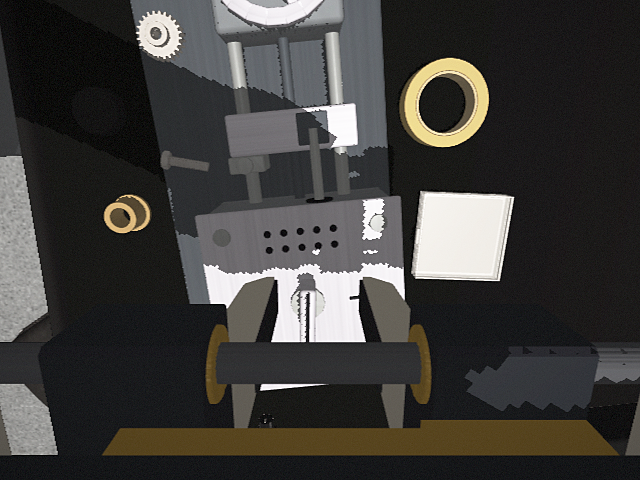

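The wrist view shows the wing around (307,310), centred between the open jaws and aligned with them. The carriage is against the stop at (250,160).

>>> play_rows(series="8 -18 0 0 1 -0.4 0.4;8 -17 -10 0 0 0 0.4;0 0 -10 0 0 0 0.4;0 0 -10 0 0 0 0.4;0 0 0 0 0 0 0.4;0 0 0 0 0 0 0.4")

```text
time_s: 10.48
position: [0.5851, 0.0915, 0.1478]
eef_rot: [3.135, -0.006, 2.12]
ft_force: [0.0, 0.4, 0.5]
width: 0.0374
```

>>> play_rows(series="1.5 -7 -12 0 0 0 0.4;0 0 -15 0 0 0 0.4;0 0 -12 0 0 0 0.4;0 0 0 0 0 0 0.4;0 0 0 0 0 0 0.4")

```text
time_s: 10.9
position: [0.5856, 0.0879, 0.1063]
eef_rot: [3.133, -0.007, 2.126]
ft_force: [-0.8, 0.4, 1.3]
width: 0.0369
```

>>> play_rows(series="1 -4 -3 0 0 0 0.4;0 0 0 0 0 0 0.4;0 -1 -1.5 0 0 0 0.4;0 0 0 0 0 0 0.4")

```text
time_s: 11.23
position: [0.5872, 0.0827, 0.1026]
eef_rot: [3.132, -0.007, 2.127]
ft_force: [0.8, 0.7, -0.6]
width: 0.0375
```

```bash
python3 - <<'E'
from cell import robot
from h import *
s=robot.sense();print(s['position'],s['eef_rot'],s['width'],s['ft_force'])
p,d=robot.snapshot("scene");q,_=robot.snapshot("top")
cv2.imwrite("pics/w9.png",np.hstack([cv2.resize(p[220:320,330:450],(480,400)),cv2.resize(q[160:290,340:444],(320,400))]))
E
```

```text
[0.58718593 0.08274184 0.10257298] [ 3.13182723 -0.00657891  2.12716556] 0.037452193708865156 [ 0.82845697  0.67897339 -0.5526923 ]
```

View pics/w9.png

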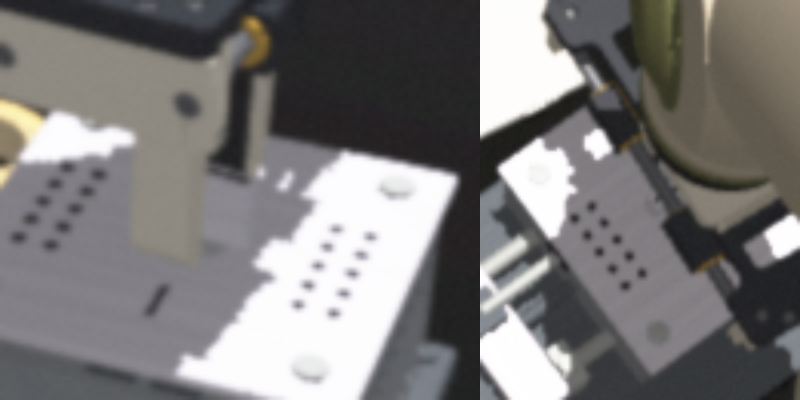

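The scene crop shows the fingers straddling the wing just above the panel. I'll close on it.

>>> play_rows(series="0 0 0 0 0 0 0;0 0 0 0 0 0 0;0 0 0 0 0 0 0;0 0 0 0 0 0 0;0 0 0 0 0 0 0;0 0 0 0 0 0 0", squeeze=25)

```text
time_s: 11.83
position: [0.5873, 0.0831, 0.1036]
eef_rot: [3.131, -0.007, 2.127]
ft_force: [1.2, 0.5, -0.4]
width: 0.0099
```

>>> play_rows(series="0 0 0 0 0 -6 0;0 0 0 0 0 -6 0;0 0 0 0 0 -6 0;0 0 0 0 0 -6 0;0 0 0 0 0 -6 0;0 0 0 0 0 -6 0;0 0 0 0 0 0 0;0 0 0 0 0 0 0")

```text
time_s: 12.5
position: [0.587, 0.0831, 0.1036]
eef_rot: [3.131, -0.007, 1.474]
ft_force: [0.0, -0.6, 1.2]
width: 0.0094
```

>>> play_rows(series="0 0 0 0 0 -6 0;0 0 0 0 0 -6 0;0 0 0 0 0 -6 0;0 0 0 0 0 -6 0;0 0 0 0 0 -6 0;0 0 0 0 0 -6 0;0 0 0 0 0 0 0;0 0 0 0 0 0 0")

```text
time_s: 13.17
position: [0.5868, 0.0832, 0.1035]
eef_rot: [3.132, -0.007, 0.849]
ft_force: [0.1, -0.7, 1.0]
width: 0.0098
```

Yaw is 48.6° and the target is 37.2°.

>>> play_rows(series="0 0 0 0 0 -5.5 0;0 0 0 0 0 -5 0;0 0 0 0 0 0 0;0 0 0 0 0 0 0")

```text
time_s: 13.5
position: [0.5867, 0.0832, 0.1036]
eef_rot: [3.133, -0.007, 0.68]
ft_force: [-0.2, -0.9, 2.0]
width: 0.0099
```

```bash
python3 - <<'E'
from cell import robot
from h import *
s=robot.sense();print(s['position'],s['eef_rot'],np.degrees(s['eef_rot'][2]),s['width'],s['ft_force'])
p,d=robot.snapshot("scene");q,_=robot.snapshot("wrist")
cv2.imwrite("pics/w10.png",np.hstack([cv2.resize(p[220:320,340:440],(400,400)),cv2.resize(q[200:440,200:440],(400,400))]))
E
```

```text
[0.58669806 0.08323051 0.1036068 ] [ 3.13330863 -0.00715899  0.68009635] 38.96665056407191 0.009947839719660742 [-0.21026359 -0.90319809  1.98408332]
```

View pics/w10.png

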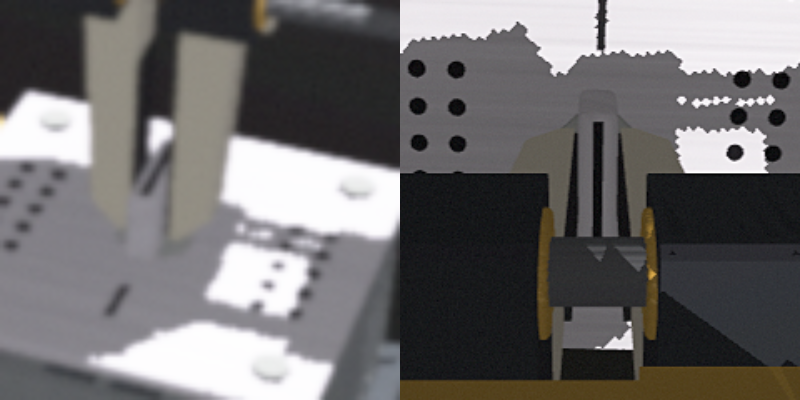

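The slot is visibly in line with the marks in both views: the wrist view shows slot and mark at x≈600, and yaw is 39°. I'll trim 1.7° and then press.

>>> play_rows(series="0 0 0 0 0 -1.7 0;0 0 0 0 0 0 0;0 0 0 0 0 0 0;0 0 0 0 0 0 0;0 0 -3 0 0 0 0;0 0 -3 0 0 0 0", squeeze=45)

```text
time_s: 14.1
position: [0.5867, 0.0832, 0.098]
eef_rot: [3.134, -0.008, 0.654]
ft_force: [-1.2, -1.2, 4.8]
width: 0.0098
```

>>> play_rows(series="0 0 -4 0 0 0 0;0 0 -4 0 0 0 0;0 0 -3 0 0 0 0")

```text
time_s: 14.35
position: [0.5871, 0.0834, 0.0922]
eef_rot: [3.138, -0.014, 0.653]
ft_force: [-15.2, 1.7, 56.4]
width: 0.0094
```

>>> play_rows(series="0 0 0 0 0 0 0")

```text
time_s: 14.43
position: [0.587, 0.0833, 0.0938]
eef_rot: [3.139, -0.015, 0.653]
ft_force: [-3.0, -0.2, 6.0]
width: 0.0095
```

>>> play_rows(series="0 0 -1 0 0 0 0")

```text
time_s: 14.52
position: [0.587, 0.0833, 0.0938]
eef_rot: [3.139, -0.017, 0.653]
ft_force: [-1.8, -0.3, 6.3]
width: 0.01
```

>>> play_rows(series="0 0 -1 0 0 0 0")

```text
time_s: 14.6
position: [0.5869, 0.0833, 0.0934]
eef_rot: [3.14, -0.017, 0.653]
ft_force: [-1.5, 0.0, 7.4]
width: 0.0098
```

>>> play_rows(series="0 0 -2 0 0 0 0")

```text
time_s: 14.68
position: [0.587, 0.0833, 0.0924]
eef_rot: [3.14, -0.019, 0.653]
ft_force: [-9.2, 0.3, 43.3]
width: 0.0095
```

```bash
cat > m.py <<'E'
from cell import robot
from h import *
import sys
s=robot.sense();print(s['position'],np.degrees(s['eef_rot'][2]),s['width'],s['ft_force'])
p,d=robot.snapshot("scene");q,dt=robot.snapshot("top")
c=robot.calibration("scene");P=pts(c,d); ct=robot.calibration("top"); Pt=pts(ct,dt)
c0=np.array([.5872,.0836]); th=np.radians(37.2); X=np.array([np.cos(th),np.sin(th)]);Y=np.array([-X[1],X[0]])
f0=[(np.load(n+"0.npz")['d'],robot.calibration(n)) for n in("scene","top")]
def hts(P,d):
    r=P[...,:2]-c0; return (d>0)&(abs(r@X)<.06)&(abs(r@Y)<.06)&(np.hypot(r@X,r@Y)>.03)&(P[...,2]>.065)&(P[...,2]<.092)
for nm,A,dd in [("scene now",P,d),("top now",Pt,dt),("scene0",pts(c,f0[0][0]),f0[0][0]),("top0",pts(ct,f0[1][0]),f0[1][0])]:
    z=A[...,2][hts(A,dd)]; print(nm,len(z),np.median(z))
print(robot.sense()['ft_force'],robot.sense()['time_s'],robot.sense()['position'])
cv2.imwrite(f"pics/{sys.argv[1]}.png",cv2.resize(p[225:345,250:450],(800,480),interpolation=cv2.INTER_CUBIC))
E
python3 m.py w11
```

```text
[0.58703799 0.08334362 0.09237499] 37.409489124578336 0.00950127033564756 [-9.21837526  0.25830485 43.27089392]
scene now 3719 0.07394239286162152
top now 14 0.0761527422025931
scene0 4080 0.08404615998816631
top0 4332 0.08547584475438091
[-6.22931931  0.76837116 19.86878618] 14.7833 [0.58696064 0.08328062 0.09260323]
```

View pics/w11.png

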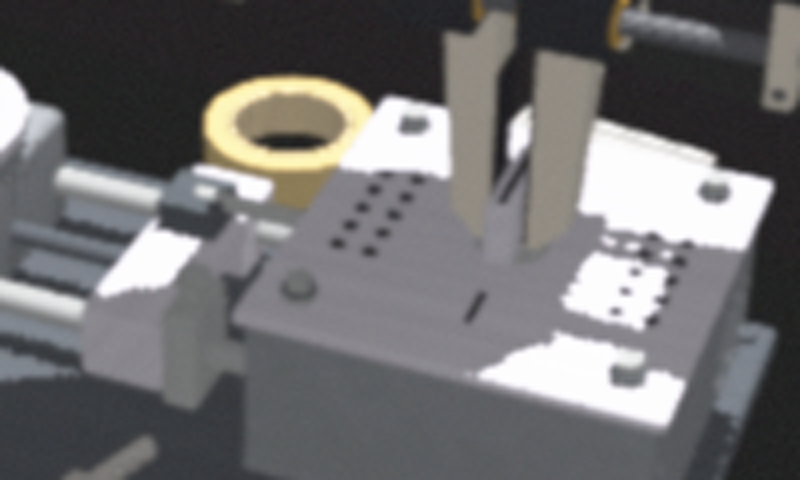

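Panel height fell from 84.0 to 73.9 mm in the same camera, a 10.1 mm drop, so it is flush. The slot is in line and the carriage is at the stop. Next I'll check that the held push is steady.

```bash
python3 - <<'E'
from cell import robot
import numpy as np
for i in range(14):
    robot.snapshot("wrist"); s=robot.sense(); print(round(s['time_s'],2),s['position'][2].round(4),s['ft_force'].round(1),np.degrees(s['eef_rot'][2]).round(1))
E
```

```text
14.83 0.0926 [-5.8  0.7 21.4] 37.4
14.88 0.0926 [-5.9  0.3 21.4] 37.4
14.93 0.0926 [-4.9 -0.  21. ] 37.4
14.98 0.0926 [-4.8 -0.4 20.9] 37.4
15.03 0.0926 [-5.3 -0.4 21.7] 37.4
15.08 0.0926 [-4.1  0.  21.3] 37.4
15.13 0.0926 [-5.   0.4 21.4] 37.4
15.18 0.0926 [-5.4 -0.9 21. ] 37.4
15.23 0.0926 [-5.5  0.7 22.3] 37.4
15.28 0.0926 [-5.2  0.8 22. ] 37.4
15.33 0.0926 [-5.6  0.5 21.5] 37.4
15.38 0.0926 [-5.2 -0.7 21.5] 37.4
15.43 0.0926 [-5.   0.4 21.1] 37.4
15.48 0.0926 [-5.6  0.1 20.8] 37.4
```

The push is steady at about 21 N, so I'm handing in.

```bash
python3 -c "
from cell import robot
print(robot.finish_job())"
```

```text
the job is handed in; nothing more can be done
None
```

I carried out every step and handed the job in at about 15.5 s of the 58 s allowed. The arm is still holding the panel pressed down. The system gives no verdict, so the results below are my own checks.

- **Carriage:** I wound the handwheel about 1.37 turns clockwise, roughly 41 mm of travel, until it stalled. My estimate of the gap from the first images was also about 41 mm. I did not measure the closed gap. The camera showed the carriage against the stop after I let go of the knob and again in the last view.
- **Fastener:** I gripped the wing and turned it about 84° clockwise. The gripper's final angle was 37.4°. The fixture's x axis measured 37.1–37.4°, so the slot should be in line within about 1°. In the images the slot also lined up with the marks.
- **Panel:** Its height in the scene camera dropped from 84.0 to 73.9 mm, a fall of 10.1 mm, so it is flush. The push held steady at about 21 N for the last 0.65 s before I handed in.
- **Small things:** I never moved the gripper near them. I did not measure their positions again at the end.

- **Force peaks:** The push briefly reached about 56 N and then 43 N while I was setting the force. Both are well under the 120 N wrist limit, and only the fingers were touching the fixture.
- **Measurement differences:** The scene and top cameras differed by about 1.5 mm on the panel's starting height. Early estimates of the knob's position varied by up to about 6 mm between views, but the grip on it held.

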